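Cap the parts tubes on a repair bench

ROBOT

A 7-joint arm with a two-finger parallel gripper is mounted at the origin on the work surface. World frame = base frame: x ahead of the robot, y to its left, z up, the work surface at z = 0. Lengths are in m, angles in rad, forces in N, time in s.
With the tool pointing down it reaches from about 0.425 to 1.025 m from the base axis. Payload 9.4 kg.
Tool frame: the origin (TCP) lies on the front face of the gripper's body, between the roots of the fingers; the fingertips stand 84 mm ahead of it and the grasp point (between the pads) lies 65 mm ahead of it; z points along the fingers, y is the direction in which the jaws open and shut (so a half turn about z gives the same grasp; the last joint's range is limited). The gripper opens to 93 mm and grips with 3 to 60 N. Pads are 15 mm wide; open, the fingers measure 128 mm over their backs; the gripper's body (75 mm by 188 mm) begins 65 mm behind the grasp point.
Start: joints at [1.133, 0.599, -0.003, 1.599, 0.002, 0.943, -0.08], TCP at [0.256, -0.678, 0.303] pointing down, gripper open.
Joint ranges: [-2.57, 2.57], [-0.35, 1.97], [-1.29, 1.29], [0.11, 2.56], [-1.05, 4.19], [0.11, 1.86], [-2.63, 2.63]. Speed limits (rad/s): [2.22, 2.22, 3.01, 3.01, 3.14, 3.14, 3.14].

INTERFACE

Orientations are given as [roll, pitch, yaw] about the fixed x, y, z axes, in that order (R = Rz(yaw) Ry(pitch) Rx(roll)).
In Python, from rig import bot gives the robot as it stands.
- The arm moves only by the tool servo_tool, never from a script. Its argument "rows" is one flat list of numbers, 7 for each row, row after row: the turn, a rotation vector about the tool's x, y, z in degrees, then the shift along the tool's x, y, z in mm, then the closure, from 0 (fully open) to 1 (shut). In form: [ax, ay, az, dx, dy, dz, hand, ax, ay, az, dx, dy, dz, hand, ...]. A call has 1 to 8 rows; each row is the pose to reach, as a shift and turn from the pose commanded when the call began, along the tool's axes at that moment; what a row does not reach only later rows make up. A row lasts 1/8 s, in which the tool goes at most 62.5 mm and 10.7 degrees, less where a joint would pass 70% of its speed; a pose out of reach is approached as far as the arm can. A call with a gripper value outside its range is refused whole. The fingers move at their own pace and stop on an object; "grip_force" is the grip in N (left out, the last holds). Time passes only in rows, so rows that repeat a pose let the fingers close. It gives the time, the measured TCP pose, the force and the opening at its end, in the units of the state.
- bot.observe(): the state, without advancing time (a new reading comes with each control period).
- bot.get_image(name): name is "scene" or "side" or "wrist"; returns (picture, depth): 420x560x3 uint8, red, green, blue; 420x560 float32, m along the optical axis (not along the pixel's ray), 0 where there is no reading.
- bot.camera_model(name): a dict with "K" (3x3 intrinsics, pixels), "dist_coeffs" ([k1, k2, p1, p2, k3] as OpenCV has them; the pictures are not rectified), "view" (4x4, takes a point from world to camera coordinates); the wrist camera has in their place "tool_from_camera" (4x4, takes a point from camera to tool coordinates, whose origin is the TCP and whose axes are the flange's). Camera axes: x right, y down, z forward; pixel columns grow to the right and rows downward; lengths in m; the calibration is good to about 2 mm. A picture is of the moment at which its call begins: read the wrist's pose just before it. camera_model takes no time and is no camera call.
- bot.hand_in(): hands the job in, once; it reports no verdict.
The state is a dict: "t": time; "q": joint angles; "joint_vel": joint speeds; "joint_efforts": joint torques, N m; "tcp_pos": TCP position; "tool_rot": TCP orientation; "wrist_force": force on the tool from outside, world axes, zero at the start; "wrist_torque": the same for the moment, N m; "width": finger opening in m.
Only numpy, scipy, OpenCV 4.12 (cv2) and the standard library are available. Lean on these libraries where they do the work, as an engineer would, in place of code of your own. Each camera call takes 0.05 s, during which the arm holds its last target.

TASK

First lift the heatsink off the parts tubes and lay it down flat, fins up, on the pink bubble mat. Then find out by trying which tube each of the two loose black caps belongs to, and push each cap fully home, level, on the tube that it fits; the third tube stays open. Leave the other things on the bench where they lie.

Things in the scene. Friction and masses are not known exactly. Their poses are not given: they have to be found in the camera images.
- cap_p_center (a point): centre of one of two loose black push-on caps with fine grey ribs, standing mouth down on the bench at the start; 15 mm above its mouth, z towards its closed top. Both caps are alike outside: 50 mm diameter, 30 mm tall, 30-55 g. Inside, each has a round skirt and a central plug (18 mm deep cavity, plug ends 6 mm inside the mouth), each cap fitting one tube only; which one, names and outside do not tell
- cap_q_center (a point): centre of the other cap, same outside, for another tube. On its own tube a cap slides down with 1.4 mm play all round (1.5 mm bevels) until its mouth rests on the shoulder 16 mm below the rim: cap centre 1 mm below the rim. On any wrong tube, thicker or thinner, it stops with its mouth at most 10 mm below the rim. Which fits where changes from run to run
- mouth_left (a point): centre of the rim of the left (+y) of three open aluminium tubes, 60 mm above the bench; z up, y along the row to the left, x across it. Tubes are fixed, 85 mm apart, in a fixed rack (plate 60 x 270 x 12 mm). Each: body 44 mm diameter up to a shoulder 44 mm above the bench, then a 16 mm tall neck, 4 mm wall, outer diameter 27, 32.5 or 38 mm; which stands where changes from run to run
- mouth_middle (a point): centre of the rim of the middle tube, same height and axes. Two of the three tubes have a cap on the bench, one has none
- mouth_right (a point): centre of the rim of the right (-y) tube, same height and axes
- heatsink_center (a point): centre of a loose finned aluminium heatsink, 40 mm (x) x 120 mm (y, along the fins) x 28 mm (z, fins up), 0.1 to 0.25 kg; this point is 14 mm above its flat underside. At the start it lies across the tube mouths, lengthwise along the row, its underside on the rims
- heatsink: the same heatsink; origin in the middle of its underside, same axes
- mat_top (a point): centre of the top face of a pink bubble-patterned packing mat, 200 x 200 x 3 mm, fixed flat on the bench; x and y along its sides, z up. Firm
- screwdriver_mid (a point): screwdriver with black handle, 170 mm long, lying along its x; point near its middle; a bystander, not to be moved
- pliers_mid (a point): small pliers with red handles, about 145 mm long, 12 mm thick, lying; point near the pivot; a bystander, not to be moved
- multimeter_mid (a point): orange handheld meter, 190 (x) x 90 (y) mm, about 50 mm high with its dial, lying face up; its centre; a bystander, not to be moved
- spool_mid (a point): steel spool standing upright, 48 mm diameter, 40 mm tall; its centre; a bystander, not to be moved
- board_mid (a point): green circuit board, 60 (x) x 90 (y) mm, up to 12 mm high with its parts; its centre; a bystander, not to be moved
Things that resemble listed ones, but are neither listed nor needed, are in the scene too. Leave any orange or red look-alike of the part that bears cap_p_center alone.

How it is judged:
On the way, in this order (a step that is already met when the one before it is completed fails the run):
1. the heatsink lies flat and released on the mat (x of heatsink_center in the frame of mat_top between -0.085 and 0.085 m and y of heatsink_center in the frame of mat_top between -0.085 and 0.085 m and z of heatsink_center in the frame of mat_top between 0.01 and 0.018 m and angle between heatsink_center's own z axis and vertical below 0.1 rad and linear speed of heatsink below 0.02 m/s and contact force between heatsink and the fingers below 0.05 N), for 0.2 s.
2. both caps are home on the tubes that they fit (((horizontal distance between cap_p_center and mouth_left below 0.004 m and z of cap_p_center in the frame of mouth_left between -0.005 and 0.002 m and angle between cap_p_center's own z axis and vertical below 0.08 rad) or (horizontal distance between cap_p_center and mouth_middle below 0.004 m and z of cap_p_center in the frame of mouth_middle between -0.005 and 0.002 m and angle between cap_p_center's own z axis and vertical below 0.08 rad) or (horizontal distance between cap_p_center and mouth_right below 0.004 m and z of cap_p_center in the frame of mouth_right between -0.005 and 0.002 m and angle between cap_p_center's own z axis and vertical below 0.08 rad)) and ((horizontal distance between cap_q_center and mouth_left below 0.004 m and z of cap_q_center in the frame of mouth_left between -0.005 and 0.002 m and angle between cap_q_center's own z axis and vertical below 0.08 rad) or (horizontal distance between cap_q_center and mouth_middle below 0.004 m and z of cap_q_center in the frame of mouth_middle between -0.005 and 0.002 m and angle between cap_q_center's own z axis and vertical below 0.08 rad) or (horizontal distance between cap_q_center and mouth_right below 0.004 m and z of cap_q_center in the frame of mouth_right between -0.005 and 0.002 m and angle between cap_q_center's own z axis and vertical below 0.08 rad))), for 0.2 s.
At the end, for the whole second after the job is handed in: Each cap is level (0.08 rad) and down on the tube it fits: within 4 mm of its axis, cap centre at most 2 mm above the rim (1 mm below when home). The heatsink lies still and flat (0.1 rad), fins up, on the mat, its centre within 85 mm of the mat centre along each side (all of step 2 and x of heatsink_center in the frame of mat_top between -0.085 and 0.085 m and y of heatsink_center in the frame of mat_top between -0.085 and 0.085 m and z of heatsink_center in the frame of mat_top between 0.01 and 0.018 m and angle between heatsink_center's own z axis and vertical below 0.1 rad and linear speed of heatsink below 0.02 m/s); the robot touches nothing.
It fails at once if a bystander (screwdriver, pliers, meter, spool or circuit board) is moved by more than 40 mm (distance of any of screwdriver_mid, pliers_mid, multimeter_mid, spool_mid, board_mid from where it was at the start of the episode above 0.04 m).
It also fails if it takes over 70 s, if anything falls off the work surface, if the arm or the gripper's body presses on something with over 40 N, if the wrist force passes 120 N, or if a joint passes its speed limit or range.

## Working session

There is one attempt and no reset: what is moved stays moved. The work goes in short steps, Python scripts to look and compute and a tool call to move; the robot and the scene stay as the last step left them, time stands still between calls to the robot, and variables do not carry over. Pictures are saved under pics/ and viewed, and the job is handed in when it is done.

Besides the shell and the picture viewer there is one more tool, called after "Request:" by a JSON object that holds its "fn" and its "kwargs", one argument or row to a line. servo_tool: Moves the arm, as the interface text tells. Its arguments: {"type":"object","properties":{"rows":{"type":"array","items":{"type":"number"}},"grip_force":{"type":"number"}},"required":["rows"]}

```bash
ls; mkdir -p pics
python3 - <<'E'
from rig import bot
import cv2,numpy as np
s=bot.observe();print(s)
for n in ["scene","side","wrist"]:
    im,d=bot.get_image(n);np.savez(f"pics/{n}0.npz",im=im,d=d);cv2.imwrite(f"pics/{n}0.png",im[:,:,::-1])
    print(n,bot.camera_model(n))
E
```

```text
pics
{'t': 0.0, 'q': array([ 1.13331059,  0.60013913, -0.00254683,  1.60011147,  0.00179971,
        0.94285255, -0.07979141]), 'joint_vel': array([ 5.52216153e-04, -2.38840558e-03, -6.45433686e-04,  1.31039032e-03,
       -7.20668556e-04, -7.80907371e-05, -6.33247836e-04]), 'joint_efforts': array([ 1.19924339e-04, -7.65062499e+01,  1.49781402e+00, -2.52344781e+01,
       -5.23818622e-02,  1.73190620e-02,  7.44994236e-05]), 'tcp_pos': array([ 0.25580963, -0.67800766,  0.30185626]), 'tool_rot': array([-3.14009054e+00,  1.36620920e-04,  3.60855706e-01]), 'wrist_force': array([-0.52246072, -0.87873819,  0.27911852]), 'wrist_torque': array([-0.01270395, -0.04888761, -0.03171019]), 'width': 0.09285979157142883}
scene {'K': array([[421.705828  ,   0.        , 282.52996034],
       [  0.        , 421.705828  , 209.24509334],
       [  0.        ,   0.        ,   1.        ]]), 'dist_coeffs': array([0.02276922, 0.        , 0.        , 0.        , 0.        ]), 'view': array([[-0.22071891,  0.97533574,  0.00183366,  0.07386507],
       [ 0.83189922,  0.18923991, -0.52166268, -0.37093079],
   
[... 542 characters left out ...]
.76990666,  1.07080207],
       [ 0.        ,  0.        ,  0.        ,  1.        ]])}
wrist {'K': array([[368.92874222,   0.        , 280.73704124],
       [  0.        , 368.92874222, 207.35765777],
       [  0.        ,   0.        ,   1.        ]]), 'dist_coeffs': array([0.00616496, 0.        , 0.        , 0.        , 0.        ]), 'tool_from_camera': array([[-3.27748738e-04, -9.71122653e-01, -2.38580565e-01,
         6.58481825e-02],
       [ 9.99999905e-01, -3.87176428e-04,  2.02225583e-04,
         9.87704803e-05],
       [-2.88758615e-04, -2.38580476e-01,  9.71122687e-01,
        -8.28811383e-02],
       [ 0.00000000e+00,  0.00000000e+00,  0.00000000e+00,
         1.00000000e+00]])}
```

View pics/scene0.png

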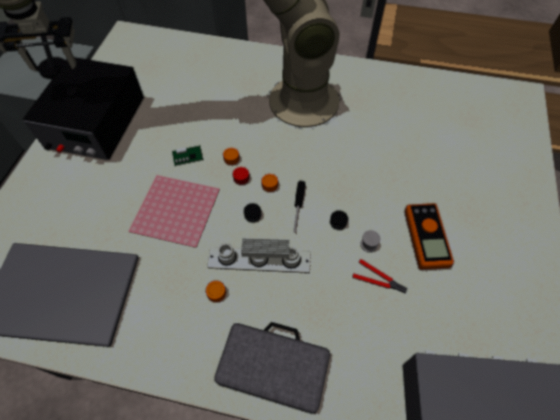

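View pics/side0.png

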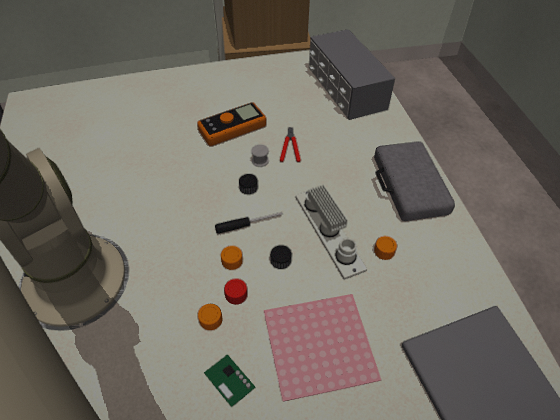

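View pics/wrist0.png

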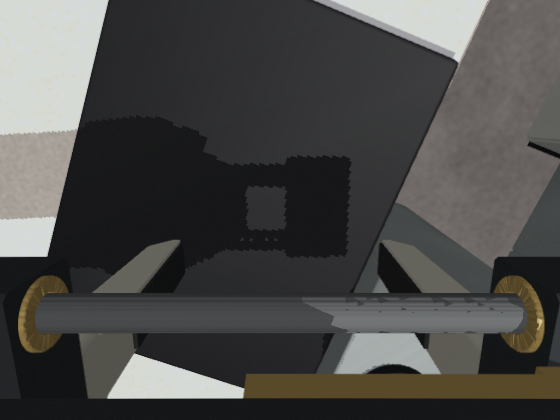

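The scene view shows the rack at about (260,260) with the heatsink at (265,247), black caps at (253,212) and (339,220), and the mat at (175,210). Next I'll measure these in both fixed views.

```bash
cat > h.py <<'E'
import numpy as np,cv2
from rig import bot
def load(n):
    z=np.load(f"pics/{n}.npz");return z['im'],z['d']
def camT(n,pose=None):
    m=bot.camera_model(n)
    if n=='wrist':
        from scipy.spatial.transform import Rotation as R
        T=np.eye(4);T[:3,:3]=R.from_euler('xyz',pose['tool_rot']).as_matrix();T[:3,3]=pose['tcp_pos']
        return m['K'],m['dist_coeffs'],T@m['tool_from_camera']
    return m['K'],m['dist_coeffs'],np.linalg.inv(m['view'])
def rays(n,px,pose=None):
    K,D,T=camT(n,pose)
    u=cv2.undistortPoints(np.array(px,float).reshape(-1,1,2),K,D).reshape(-1,2)
    return T[:3,3],np.c_[u,np.ones(len(u))]@T[:3,:3].T
def plane(n,px,z,pose=None):
    o,r=rays(n,px,pose);return o+r*((z-o[2])/r[:,2])[:,None]
def proj(n,X,pose=None):
    K,D,T=camT(n,pose);V=np.linalg.inv(T)
    return cv2.projectPoints(np.array(X,float).reshape(-1,3),cv2.Rodrigues(V[:3,:3])[0],V[:3,3],K,D)[0].reshape(-1,2)
def cloud(n,d,pose=None):
    h,w=d.shape;g=np.stack(np.meshgrid(np.arange(w),np.arange(h)),-1).reshape(-1,2)
    o,r=rays(n,g,pose);P=o+r*d.reshape(-1,1);P[d.reshape(-1)==0]=np.nan
    return P.reshape(h,w,3)
def snap(n,name):
    s=bot.observe();im,d=bot.get_image(n);np.savez(f"pics/{name}.npz",im=im,d=d,**{k:s[k] for k in('tcp_pos','tool_rot')});cv2.imwrite(f"pics/{name}.png",im[:,:,::-1]);return s,im,d
E
python3 - <<'E'
from h import *
for n,c in(('scene',(200,190,180,100)),('side',(210,140,210,150))):
    im,d=load(n+'0');P=cloud(n,d)
    x,y,w,h=c
    cv2.imwrite(f"pics/{n}c.png",cv2.resize(im[y:y+h,x:x+w,::-1],None,fx=4,fy=4,interpolation=cv2.INTER_CUBIC)[:600,:800])
    hsv=cv2.cvtColor(im,cv2.COLOR_RGB2HSV)
    on=(P[...,0]>.3)&(P[...,0]<1.1)&(abs(P[...,1])<.5)
    blk=((hsv[...,2]<60)&on&(P[...,2]<.06)&(P[...,2]>-.02)).astype(np.uint8)
    k,l,st,ce=cv2.connectedComponentsWithStats(blk)
    for i in range(1,k):
        if st[i,4]>60:
            m=P[l==i];t=m[m[:,2]>np.nanmax(m[:,2])-.008]
            print(n,'blk',st[i],ce[i],np.nanmedian(m,0).round(3),'top',np.nanmean(t,0).round(4),'plane',plane(n,[ce[i]],.02).round(4))
    pk=((hsv[...,0]>165)|(hsv[...,0]<4))&(hsv[...,1]>40)&(hsv[...,1]<150)&(hsv[...,2]>120)
    cs=max(cv2.findContours(pk.astype(np.uint8),0,2)[0],key=cv2.contourArea)
    bx=cv2.boxPoints(cv2.minAreaRect(cs));q=cv2.approxPolyDP(cv2.convexHull(cs),6,True)[:,0]
    C=plane(n,q,.003);print('mat',C.round(3),C.mean(0).round(4))
    hs=(P[...,2]>.07)&(P[...,2]<.12)&on
    k,l,st,ce=cv2.connectedComponentsWithStats(hs.astype(np.uint8))
    for i in range(1,k):
        if st[i,4]>100:
            m=P[l==i]; m=m[m[:,2]>np.nanpercentile(m[:,2],90)-.006];r=cv2.minAreaRect(m[:,:2].astype(np.float32)*1000)
            print(n,'hs',st[i],np.nanpercentile(m[:,2],[5,50,95]).round(4),'rect',r)
    for zl,zh in((.054,.066),(.008,.016)):
        mm=P[on&(P[...,2]>zl)&(P[...,2]<zh)];print(zl,len(mm))
E
```

```text
scene blk [173 151  29  14 254] [186.4488189  156.89370079] [ 0.322 -0.309  0.004] top [ 0.3366 -0.3105  0.0101] plane [[ 0.3347 -0.3009  0.02  ]]
scene blk [295 181  11  27 195] [299.91282051 193.74871795] [0.392 0.064 0.024] top [0.3895 0.0629 0.0247] plane [[0.39  0.064 0.02 ]]
scene blk [244 204  18  18 262] [252.4389313  212.50381679] [ 0.486 -0.052  0.029] top [ 0.4825 -0.0542  0.0299] plane [[ 0.4816 -0.0536  0.02  ]]
scene blk [411 205  40  56 819] [428.16483516 227.54700855] [0.431 0.421 0.042] top [0.4349 0.4233 0.0431] plane [[0.4211 0.4302 0.02  ]]
scene blk [330 211  18  19 264] [338.67045455 219.84090909] [0.456 0.186 0.029] top [0.4514 0.1865 0.0296] plane [[0.4514 0.1867 0.02  ]]
scene blk [219 253  18  12  71] [229.53521127 260.25352113] [ 0.642 -0.07   0.022] top [ 0.6339 -0.0682  0.0365] plane [[ 0.6368 -0.0747  0.02  ]]
scene blk [106 256  33  90 335] [122.77014925 301.85373134] [ 0.802 -0.303  0.017] top [ 0.7975 -0.3035  0.0199] plane [[ 0.8032 -0.3007  0.02  ]]
scene blk [250 257  19  10  74] [259.08108108 262.17567568] [0.629 0.005 0.022] top [0.624  0.0223 0.
[... 2374 characters left out ...]
[ 0.683 -0.407  0.015] top [ 0.6827 -0.4062  0.0175] plane [[ 0.6804 -0.4079  0.02  ]]
side blk [222 364  15  14 113] [228.37168142 370.42477876] [ 0.317 -0.29   0.007] top [ 0.3169 -0.2898  0.0067] plane [[ 0.3173 -0.2951  0.02  ]]
mat [[ 0.612 -0.178  0.003]
 [ 0.606 -0.376  0.003]
 [ 0.41  -0.37   0.003]
 [ 0.414 -0.172  0.003]] [ 0.5105 -0.2741  0.003 ]
side hs [330  68  65  35 916] [0.1113 0.1162 0.1197] rect ((831.8331298828125, 419.44097900390625), (88.7512435913086, 177.3484649658203), 61.109004974365234)
side hs [308 185  39  46 853] [0.0835 0.087  0.0902] rect ((606.4823608398438, 16.783348083496094), (42.12687301635742, 121.88715362548828), 10.874079704284668)
0.054 495
0.008 2298
```

```bash
ls pics
```

```text
scene0.npz
scene0.png
scenec.png
side0.npz
side0.png
sidec.png
wrist0.npz
wrist0.png
```

The two views agree to 1–2 mm. Heatsink centre is about (0.607, 0.016), top at z=0.087, row yaw about 10.5°. The caps are at about (0.480, -0.055) and (0.450, 0.186), tops at 0.030. The mat centre is (0.510, -0.275). Next I'll compute the first move.

```bash
cat >> h.py <<'E'
from scipy.spatial.transform import Rotation as Rn
def go(pos,yaw,s=None,cmd=None):
    """print shift (tool axes,mm) and rotvec(deg) from present pose to pointing-down pose"""
    s=s or bot.observe();R0=Rn.from_euler('xyz',s['tool_rot'])
    R1=Rn.from_euler('xyz',[np.pi,0,np.deg2rad(yaw)])
    print('t',round(s['t'],2),'tcp',np.round(s['tcp_pos'],4),'rpy',np.rad2deg(s['tool_rot']).round(2),'F',s['wrist_force'].round(1),'w',round(s['width'],4))
    print('shift mm',(R0.inv().apply(np.array(pos)-s['tcp_pos'])*1000).round(1),'rot deg',np.rad2deg((R0.inv()*R1).as_rotvec()).round(2))
E
python3 -c "
from h import *
go([.607,.016,.28],100.5)
im,d=load('scene0');P=cloud('scene',d)
hsv=cv2.cvtColor(im,cv2.COLOR_RGB2HSV);m=((hsv[...,0]<14)&(hsv[...,1]>170)&(hsv[...,2]>80)).astype(np.uint8)
k,l,st,ce=cv2.connectedComponentsWithStats(m)
for i in range(1,k):
  if st[i,4]>60: print(st[i],plane('scene',[ce[i]],.02).round(3))
"
```

```text
t 0.15 tcp [ 0.2558 -0.6781  0.3021] rpy [-1.7993e+02  1.0000e-02  2.0670e+01] F [0.8 0.8 0.3] w 0.0928
shift mm [ 573.6 -525.4   22.6] rot deg [-6.000e-02 -4.000e-02 -7.983e+01]
[224 148  15  13 105] [[ 0.296 -0.172  0.02 ]]
[233 168  16  12 153] [[ 0.359 -0.124  0.02 ]]
[262 174  16  14  97] [[ 0.367 -0.032  0.02 ]]
[406 205  47  62 435] [[0.476 0.419 0.02 ]]
[422 219  16  13 158] [[0.412 0.433 0.02 ]]
[360 260  32  21 117] [[0.58  0.303 0.02 ]]
[353 274  37  14 132] [[0.611 0.296 0.02 ]]
```

View pics/scenec.png

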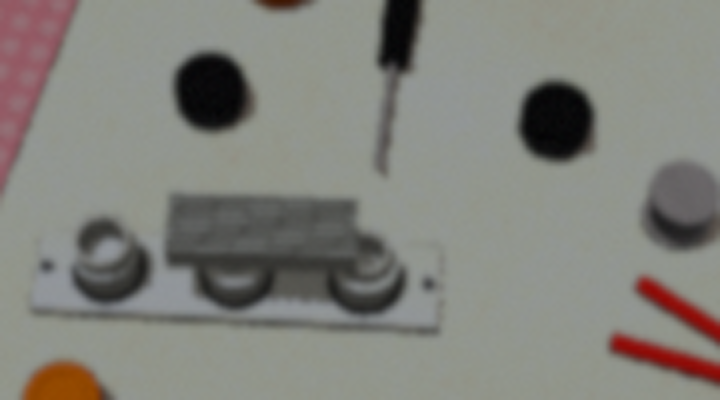

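The crop shows the heatsink over the middle and left tubes, and the screwdriver tip clear of the caps. I'll approach above the heatsink.

Request:
{"fn": "servo_tool", "kwargs": {
  "rows": [0, 0, -10, 43, -39, 2, 0, 0, 0, -20, 86, -79, 3, 0, 0, 0, -30, 129, -118, 5, 0, 0, 0, -40, 172, -158, 6, 0, 0, 0, -50, 215, -197, 8, 0, 0, 0, -60, 258, -236, 10, 0, 0, 0, -70, 301, -276, 11, 0, 0, 0, -79.8, 344, -315, 13, 0]
}}

```text
t: 1.15
tcp_pos: [0.4672, -0.2605, 0.2898]
tool_rot: [3.141, 0.0, 1.759]
wrist_force: [0.9, -0.0, -0.3]
width: 0.0932
```

```bash
python3 -c "
from h import *
go([.607,.016,.28],100.5)"
```

```text
t 1.15 tcp [ 0.4672 -0.2605  0.2898] rpy [1.7999e+02 2.0000e-02 1.0079e+02] F [ 0.9 -0.  -0.3] w 0.0932
shift mm [245.4 189.1   9.8] rot deg [0.01 0.02 0.29]
```

Request:
{"fn": "servo_tool", "kwargs": {
  "rows": [0, 0, 0, 49, 38, 2, 0, 0, 0, 0, 98, 76, 4, 0, 0, 0, 0, 147, 113, 6, 0, 0, 0, 0, 196, 151, 8, 0, 0, 0, 0, 245, 189, 10, 0, 0, 0, 0, 245, 189, 10, 0]
}}

```text
t: 1.9
tcp_pos: [0.6092, 0.0191, 0.2795]
tool_rot: [3.14, -0.003, 1.761]
wrist_force: [-0.9, -0.3, 0.1]
width: 0.0932
```

```bash
python3 -c "
from h import *
snap('wrist','w1')
go([.607,.016,.141],100.5)
im,d=load('w1');s=np.load('pics/w1.npz');P=cloud('wrist',d,s)
m=(P[...,2]>.075)&(P[...,2]<.1)&(P[...,0]<.75)&(P[...,0]>.5)
k,l,st,ce=cv2.connectedComponentsWithStats(m.astype(np.uint8))
for i in range(1,k):
  if st[i,4]>300:
    q=P[l==i];print(st[i],np.percentile(q[:,2],[5,50,95]).round(4),cv2.minAreaRect(q[:,:2].astype(np.float32)*1000))
"
```

```text
t 1.95 tcp [0.6082 0.0158 0.2792] rpy [-1.7998e+02 -5.0000e-02  1.0072e+02] F [-0.1  0.1  0. ] w 0.0929
shift mm [  0.3  -1.1 138.2] rot deg [-0.02 -0.05  0.22]
[247 127   7 154 609] [0.0776 0.0885 0.09  ] ((586.8748168945312, 13.627799987792969), (2.1734399795532227, 120.0414047241211), 10.895146369934082)
[256 127   6 154 560] [0.0777 0.0887 0.0901] ((593.0846557617188, 14.658988952636719), (2.161337375640869, 120.34176635742188), 10.8641357421875)
[265 127   4 154 493] [0.0796 0.0888 0.09  ] ((599.247802734375, 16.218814849853516), (2.0477852821350098, 119.6284408569336), 10.901511192321777)
[274 127   3 154 458] [0.0865 0.0889 0.0901] ((605.5796508789062, 17.30278778076172), (1.6225615739822388, 119.87080383300781), 10.703346252441406)
[282 127   3 154 462] [0.0878 0.0889 0.0899] ((611.6534423828125, 18.357940673828125), (1.6169487237930298, 120.10578918457031), 10.938586235046387)
[290 127   4 154 488] [0.0794 0.0888 0.09  ] ((617.896728515625, 19.6192626953125), (2.0487070083618164, 119.99607849121094), 10.861026763916016)
[297 127   6 154 540] [0.0774 0.0887 0.0899] ((624.124267578125, 20.81075668334961), (2.126765012741089, 120.0593490600586), 10.884573936462402)
```

View pics/w1.png

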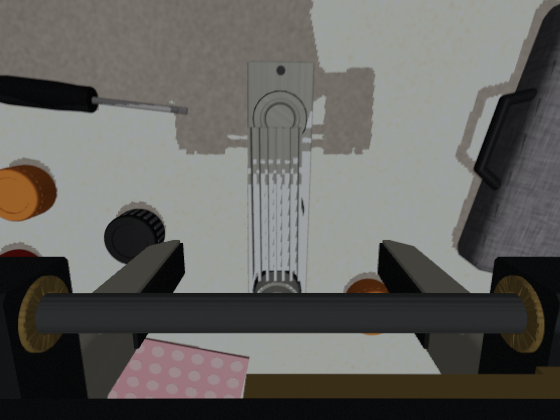

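The wrist view confirms 7 fins, centre (0.6055, 0.0173), yaw 10.9°, with the finger paths clear. I'll descend and grip.

```bash
python3 -c "
from h import *
go([.6055,.0173,.140],100.9)"
```

```text
t 1.95 tcp [0.6082 0.0158 0.2792] rpy [-1.7998e+02 -5.0000e-02  1.0072e+02] F [-0.1  0.1  0. ] w 0.0929
shift mm [  1.9  -2.3 139.2] rot deg [-0.02 -0.05 -0.18]
```

Request:
{"fn": "servo_tool", "kwargs": {
  "rows": [0, 0, -0.2, 1, -2, 40, 0, 0, 0, -0.2, 1.5, -2, 80, 0, 0, 0, -0.2, 1.5, -2, 115, 0, 0, 0, -0.2, 1.5, -2, 139, 0, 0, 0, -0.2, 1.5, -2, 139, 0, 0, 0, -0.2, 1.5, -2, 139, 1, 0, 0, -0.2, 1.5, -2, 139, 1, 0, 0, -0.2, 1.5, -2, 139, 1],
  "grip_force": 20
}}

```text
t: 2.95
tcp_pos: [0.606, 0.014, 0.1416]
tool_rot: [3.14, 0.0, 1.757]
wrist_force: [-0.6, -0.6, 0.6]
width: 0.0673
```

Request:
{"fn": "servo_tool", "kwargs": {
  "rows": [0, 0, 0, 0, 0, 0, 1, 0, 0, 0, 0, 0, 0, 1, 0, 0, 0, 0, 0, 0, 1]
}}

```text
t: 3.32
tcp_pos: [0.6057, 0.0143, 0.1407]
tool_rot: [-3.142, -0.0, 1.757]
wrist_force: [-0.1, 0.1, 1.3]
width: 0.0399
```

Gripped at 39.9 mm. Now I'll lift and compute the path to the mat.

Request:
{"fn": "servo_tool", "kwargs": {
  "rows": [0, 0, 0, 0, 0, -15, 1, 0, 0, 0, 0, 0, -50, 1, 0, 0, 0, 0, 0, -90, 1, 0, 0, 0, 0, 0, -100, 1, 0, 0, 0, 0, 0, -100, 1]
}}

```text
t: 3.95
tcp_pos: [0.6057, 0.014, 0.2413]
tool_rot: [3.14, 0.0, 1.757]
wrist_force: [-0.1, -0.2, -1.6]
width: 0.04
```

```bash
python3 -c "
from h import *
go([.510,-.273,.225],88.5)"
```

```text
t 3.95 tcp [0.6057 0.014  0.2413] rpy [1.7994e+02 2.0000e-02 1.0065e+02] F [-0.1 -0.2 -1.6] w 0.04
shift mm [-264.4 -147.1   16.3] rot deg [7.000e-02 1.000e-02 1.215e+01]
```

The fingertips reach 4 mm below the heatsink's underside, so they would meet the mat first. I'll set it back down on the rims and regrip 8 mm higher.

Request:
{"fn": "servo_tool", "kwargs": {
  "rows": [0, 0, 0, 0, 0, 50, 1, 0, 0, 0, 0, 0, 85, 1, 0, 0, 0, 0, 0, 100, 1, 0, 0, 0, 0, 0, 100, 1, 0, 0, 0, 0, 0, 100, 0.4, 0, 0, 0, 0, 0, 92, 0.4, 0, 0, 0, 0, 0, 92, 0.4, 0, 0, 0, 0, 0, 92, 1]
}}

```text
t: 4.95
tcp_pos: [0.6058, 0.0141, 0.1492]
tool_rot: [3.141, 0.0, 1.757]
wrist_force: [0.2, -0.0, 0.8]
width: 0.0499
```

Request:
{"fn": "servo_tool", "kwargs": {
  "rows": [0, 0, 0, 0, 0, 0, 1, 0, 0, 0, 0, 0, 0, 1, 0, 0, 0, 0, 0, 0, 1, 0, 0, 0, 0, 0, -20, 1, 0, 0, 0, 0, 0, -55, 1, 0, 0, 0, 0, 0, -90, 1, 0, 0, 0, 0, 0, -90, 1]
}}

```text
t: 5.82
tcp_pos: [0.6066, 0.0144, 0.2408]
tool_rot: [3.138, 0.0, 1.757]
wrist_force: [-0.6, -0.6, -1.0]
width: 0.0398
```

```bash
python3 -c "
from h import *
snap('side','s1');snap('scene','c1')
for n,f in(('side','s1'),('scene','c1')):
  im,d=load(f);P=cloud(n,d);m=P[(P[...,2]>.1)&(P[...,2]<.2)&(P[...,0]>.55)&(P[...,0]<.66)&(abs(P[...,1]-.017)<.07)]
  print(n,len(m))
go([.510,-.276,.225],88.5)"
```

```text
side 876
scene 362
t 5.92 tcp [0.6053 0.014  0.2382] rpy [-1.7998e+02  1.0000e-02  1.0066e+02] F [-0.3 -0.5 -2.3] w 0.0399
shift mm [-267.3 -147.3   13.3] rot deg [-2.000e-02  1.000e-02  1.216e+01]
```

View pics/s1.png

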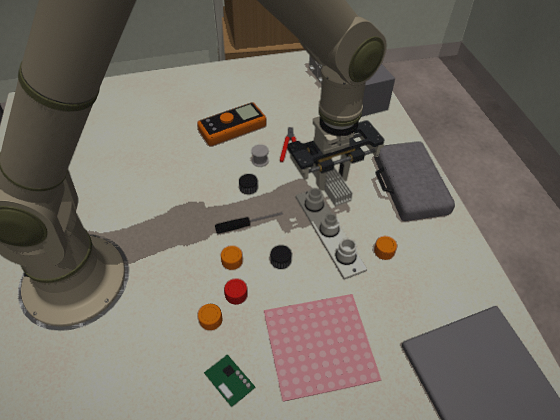

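The heatsink is held level at about (335,190) in the side view, and the tubes are clear. Moving to the mat.

Request:
{"fn": "servo_tool", "kwargs": {
  "rows": [0, 0, 2, -30, -17, 1, 1, 0, 0, 4, -80, -44, 4, 1, 0, 0, 6, -130, -72, 6, 1, 0, 0, 8, -180, -99, 9, 1, 0, 0, 10, -225, -124, 11, 1, 0, 0, 12, -255, -141, 13, 1, 0, 0, 12, -267, -147, 13, 1, 0, 0, 12, -267, -147, 13, 1]
}}

```text
t: 6.92
tcp_pos: [0.5104, -0.2753, 0.2248]
tool_rot: [-3.14, -0.001, 1.547]
wrist_force: [-0.6, 0.9, -0.9]
width: 0.0398
```

```bash
python3 -c "
from h import *
go([.510,-.276,.0925],88.5)"
```

```text
t 6.92 tcp [ 0.5104 -0.2753  0.2248] rpy [-1.7994e+02 -5.0000e-02  8.8660e+01] F [-0.6  0.9 -0.9] w 0.0398
shift mm [ -0.8  -0.2 132.3] rot deg [-0.06 -0.05  0.16]
```

Request:
{"fn": "servo_tool", "kwargs": {
  "rows": [0, 0, 0, 0, 0, 40, 1, 0, 0, 0, 0, 0, 80, 1, 0, 0, 0, 0, 0, 110, 1, 0, 0, 0, 0, 0, 125, 1, 0, 0, 0, 0, 0, 132, 1, 0, 0, 0, 0, 0, 132, 1]
}}

```text
t: 7.68
tcp_pos: [0.5111, -0.2749, 0.094]
tool_rot: [3.141, -0.0, 1.548]
wrist_force: [0.1, 0.4, -0.6]
width: 0.04
```

Request:
{"fn": "servo_tool", "kwargs": {
  "rows": [0, 0, 0, 0, 0, 1, 1, 0, 0, 0, 0, 0, 1.5, 0.6, 0, 0, 0, 0, 0, 1.5, 0, 0, 0, 0, 0, 0, 1.5, 0, 0, 0, 0, 0, 0, 1.5, 0, 0, 0, 0, 0, 0, -40, 0, 0, 0, 0, 0, 0, -95, 0, 0, 0, 0, 0, 0, -130, 0]
}}

```text
t: 8.68
tcp_pos: [0.5109, -0.2755, 0.226]
tool_rot: [3.14, 0.001, 1.548]
wrist_force: [-0.1, 0.5, -0.5]
width: 0.0916
```

```bash
python3 -c "
from h import *
for n,f in(('side','s2'),('scene','c2')):
  snap(n,f);im,d=load(f);P=cloud(n,d);m=P[(P[...,2]>.02)&(P[...,2]<.05)&(P[...,0]>.44)&(P[...,0]<.58)&(abs(P[...,1]+.275)<.08)]
  print(n,len(m),np.percentile(m[:,2],[5,50,95]),cv2.minAreaRect(m[:,:2].astype(np.float32)*1000))
  Q=P[(P[...,2]>.056)&(P[...,2]<.066)&(P[...,0]>.55)&(P[...,0]<.68)&(abs(P[...,1])<.15)]
  for y in(-.07,.017,.1):
    q=Q[abs(Q[:,1]-y)<.04];print(y,len(q),cv2.minEnclosingCircle(q[:,:2].astype(np.float32)*1000) if len(q) else 0)
go([.482,-.055,.25],100.9)"
```

```text
side 810 [0.02111936 0.0299717  0.03370469] ((510.75592041015625, -270.7426452636719), (122.03252410888672, 41.27208709716797), 89.39492797851562)
-0.07 0 0
0.017 0 0
0.1 0 0
scene 584 [0.02238107 0.02864174 0.03356289] ((512.4354248046875, -272.023193359375), (120.9903793334961, 43.228763580322266), 88.06549072265625)
-0.07 72 ((627.0254516601562, -86.19273376464844), 19.700084686279297)
0.017 49 ((612.2033081054688, -2.103548526763916), 13.76823902130127)
0.1 56 ((598.1862182617188, 81.70706939697266), 16.411725997924805)
t 8.78 tcp [ 0.5119 -0.276   0.2275] rpy [1.7968e+02 1.5000e-01 8.8650e+01] F [0.6 0.2 0.4] w 0.0926
shift mm [220.1 -35.  -23.3] rot deg [  0.3    0.18 -12.25]
```

View pics/s2.png

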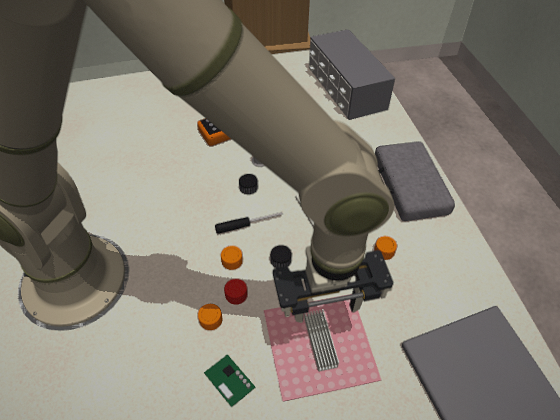

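The heatsink lies flat on the mat: top 0.031, centre about (0.511, -0.271). Rim radii suggest right=38, middle=27, left=32.5. I'll take a wrist view of the tubes and cap on the way.

```bash
python3 -c "
from h import *
go([.56,-.025,.29],99.9)"
```

```text
t 8.78 tcp [ 0.5119 -0.276   0.2275] rpy [1.7968e+02 1.5000e-01 8.8650e+01] F [0.6 0.2 0.4] w 0.0926
shift mm [251.9  42.5 -62.9] rot deg [  0.3    0.18 -11.25]
```

Request:
{"fn": "servo_tool", "kwargs": {
  "rows": [0, 0, -2, 40, 7, -20, 0, 0, 0, -4, 95, 16, -40, 0, 0, 0, -7, 150, 25, -60, 0, 0, 0, -9, 205, 34, -63, 0, 0, 0, -11, 240, 41, -63, 0, 0, 0, -11, 252, 43, -63, 0, 0, 0, -11, 252, 43, -63, 0, 0, 0, -11, 252, 43, -63, 0]
}}

```text
t: 9.78
tcp_pos: [0.5591, -0.0263, 0.2862]
tool_rot: [-3.14, 0.001, 1.737]
wrist_force: [0.5, 0.3, 0.0]
width: 0.0924
```

```bash
python3 -c "
from h import *
snap('wrist','w3')
im,d=load('w3');s=np.load('pics/w3.npz');P=cloud('wrist',d,s)
print(s['tcp_pos'],s['tool_rot'])
Q=P[(P[...,2]>.056)&(P[...,2]<.066)&(P[...,0]>.55)&(P[...,0]<.68)&(abs(P[...,1])<.15)]
for y in(-.086,-.002,.082):
    q=Q[abs(Q[:,1]-y)<.04];print(y,len(q),cv2.minEnclosingCircle(q[:,:2].astype(np.float32)*1000) if len(q) else 0)
q=P[(P[...,2]>.026)&(P[...,2]<.036)&(abs(P[...,0]-.481)<.04)&(abs(P[...,1]+.055)<.04)];print(len(q),cv2.minEnclosingCircle(q[:,:2].astype(np.float32)*1000),np.median(q[:,2]))
"
```

```text
[ 0.55912076 -0.02628953  0.28619813] [-3.14041010e+00  6.45095854e-04  1.73710091e+00]
-0.086 613 ((625.7688598632812, -84.38404846191406), 19.358211517333984)
-0.002 445 ((611.2014770507812, -0.6981778144836426), 13.529460906982422)
0.082 669 ((596.4912719726562, 82.8968734741211), 16.32151985168457)
2153 ((478.5364685058594, -54.27680206298828), 25.32032585144043) 0.03038078272007183
```

View pics/w3.png

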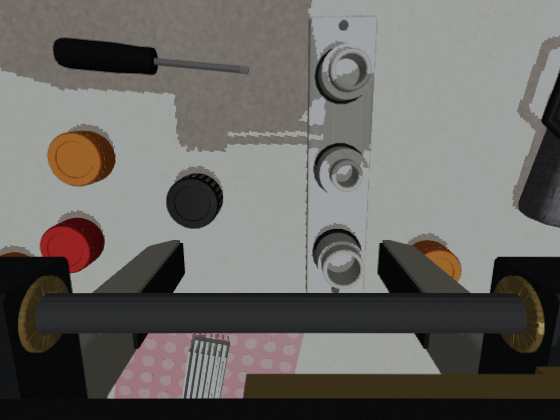

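The wrist view gives clear tubes (left 32.5, middle 27, right 38 mm) and the cap at (479, -54) mm. I'll try each cap on the 32.5 mm tube first. If it stops on the rim, its skirt is too small and it belongs on the 27. If it stops about 6 mm down on the plug, it belongs on the 38.

```bash
python3 -c "
from h import *
go([.479,-.0545,.090],99.9)"
```

```text
t 9.82 tcp [ 0.5592 -0.0264  0.2863] rpy [-1.7995e+02  4.0000e-02  9.9520e+01] F [ 0.8 -0.3 -0.5] w 0.0931
shift mm [-14.4 -83.5 196.4] rot deg [-0.06  0.04 -0.38]
```

Request:
{"fn": "servo_tool", "kwargs": {
  "rows": [0, 0, -0.4, -7, -42, 20, 0, 0, 0, -0.4, -14, -83, 60, 0, 0, 0, -0.4, -14, -83.5, 110, 0, 0, 0, -0.4, -14, -83.5, 160, 0, 0, 0, -0.4, -14, -83.5, 185, 0, 0, 0, -0.4, -14, -83.5, 195, 0, 0, 0, -0.4, -14, -83.5, 195, 0, 0, 0, -0.4, -14, -83.5, 195, 0]
}}

```text
t: 10.82
tcp_pos: [0.4799, -0.0526, 0.0927]
tool_rot: [3.14, 0.0, 1.746]
wrist_force: [0.1, -0.9, -0.0]
width: 0.0931
```

Request:
{"fn": "servo_tool", "kwargs": {
  "rows": [0, 0, 0, 0, 0, 0, 1, 0, 0, 0, 0, 0, 0, 1, 0, 0, 0, 0, 0, 0, 1, 0, 0, 0, 0, 0, 0, 1, 0, 0, 0, 0, 0, 0, 1],
  "grip_force": 25
}}

```text
t: 11.45
tcp_pos: [0.4795, -0.0523, 0.0917]
tool_rot: [-3.141, 0.0, 1.747]
wrist_force: [-0.6, -0.1, 1.9]
width: 0.0496
```

Request:
{"fn": "servo_tool", "kwargs": {
  "rows": [0, 0, 0, 0, 0, -20, 1, 0, 0, 0, 0, 0, -60, 1, 0, 0, 0, 0, 0, -90, 1, 0, 0, 0, 0, 0, -90, 1]
}}

```text
t: 11.95
tcp_pos: [0.4802, -0.0526, 0.1834]
tool_rot: [3.138, 0.001, 1.746]
wrist_force: [-0.4, -0.3, -0.1]
width: 0.0493
```

```bash
python3 -c "
from h import *
snap('wrist','w4')
go([.5970,.0843,.170],99.9)"
```

```text
t 12.0 tcp [ 0.4797 -0.0526  0.1823] rpy [1.7990e+02 3.0000e-02 1.0003e+02] F [-0.4  0.1 -0.9] w 0.0498
shift mm [114.4 139.3  12.4] rot deg [0.1  0.03 0.13]
```

View pics/w4.png

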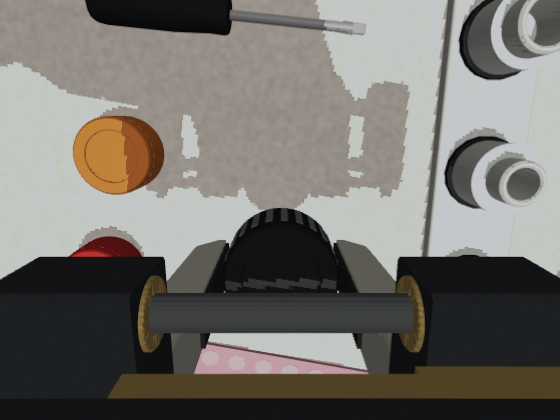

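The cap is held level at about (280,260), and its underside clears the rims. Moving above the left tube.

Request:
{"fn": "servo_tool", "kwargs": {
  "rows": [0, 0, 0, 15, 18, 0, 1, 0, 0, 0, 45, 55, 0, 1, 0, 0, 0, 80, 97, 0, 1, 0, 0, 0, 105, 128, 5, 1, 0, 0, 0, 114, 139, 12, 1, 0, 0, 0, 114, 139, 12, 1, 0, 0, 0, 114, 139, 12, 1]
}}

```text
t: 12.88
tcp_pos: [0.5955, 0.0832, 0.1691]
tool_rot: [-3.139, 0.001, 1.746]
wrist_force: [-0.3, -0.4, -1.2]
width: 0.0495
```

```bash
python3 -c "
from h import *
go([.597,.0843,.152],99.9)"
```

```text
t 12.88 tcp [0.5955 0.0832 0.1691] rpy [-1.7988e+02  5.0000e-02  1.0003e+02] F [-0.3 -0.4 -1.2] w 0.0495
shift mm [ 0.8  1.7 17.1] rot deg [-0.12  0.05  0.13]
```

Request:
{"fn": "servo_tool", "kwargs": {
  "rows": [0, 0, 0, 0.5, 1, 6, 1, 0, 0, 0, 0.5, 1, 12, 1, 0, 0, 0, 0.5, 1, 16, 1, 0, 0, 0, 0.5, 1, 18, 1, 0, 0, 0, 0.5, 1, 20, 1, 0, 0, 0, 0.5, 1, 20, 1]
}}

```text
t: 13.62
tcp_pos: [0.5973, 0.085, 0.1496]
tool_rot: [-3.141, 0.0, 1.747]
wrist_force: [-0.9, -0.5, -0.4]
width: 0.0494
```

Request:
{"fn": "servo_tool", "kwargs": {
  "rows": [0, 0, 0, 0, 0, 1.5, 1, 0, 0, 0, 0, 0, 3, 1, 0, 0, 0, 0, 0, 3, 1]
}}

```text
t: 14.0
tcp_pos: [0.5973, 0.0849, 0.1466]
tool_rot: [-3.141, 0.0, 1.747]
wrist_force: [0.1, 0.2, -0.0]
width: 0.0494
```

Request:
{"fn": "servo_tool", "kwargs": {
  "rows": [0, 0, 0, 0, 0, 1.5, 1, 0, 0, 0, 0, 0, 3, 1, 0, 0, 0, 0, 0, 3, 1]
}}

```text
t: 14.38
tcp_pos: [0.5973, 0.0849, 0.1435]
tool_rot: [-3.141, 0.0, 1.747]
wrist_force: [0.3, -0.3, -0.2]
width: 0.0496
```

Request:
{"fn": "servo_tool", "kwargs": {
  "rows": [0, 0, 0, 0, 0, 1.5, 1, 0, 0, 0, 0, 0, 3, 1, 0, 0, 0, 0, 0, 3, 1]
}}

```text
t: 14.75
tcp_pos: [0.5973, 0.0849, 0.1405]
tool_rot: [-3.141, 0.0, 1.747]
wrist_force: [0.2, 0.4, -0.4]
width: 0.0493
```

Request:
{"fn": "servo_tool", "kwargs": {
  "rows": [0, 0, 0, 0, 0, 1.5, 1, 0, 0, 0, 0, 0, 3, 1, 0, 0, 0, 0, 0, 3, 1]
}}

```text
t: 15.12
tcp_pos: [0.5972, 0.0849, 0.1375]
tool_rot: [-3.141, 0.0, 1.747]
wrist_force: [0.1, 0.4, -0.6]
width: 0.0494
```

Request:
{"fn": "servo_tool", "kwargs": {
  "rows": [0, 0, 0, 0, 0, 1, 1, 0, 0, 0, 0, 0, 2, 1, 0, 0, 0, 0, 0, 2.5, 1, 0, 0, 0, 0, 0, 3, 1, 0, 0, 0, 0, 0, 3, 1]
}}

```text
t: 15.75
tcp_pos: [0.5973, 0.085, 0.1357]
tool_rot: [3.141, 0.001, 1.747]
wrist_force: [-2.2, -1.4, 10.8]
width: 0.0492
```

It slid down freely and stopped at the shoulder height (TCP 0.1357 against 0.1355 expected, 11 N). This cap fits the left tube. I'll release, rise, and check.

Request:
{"fn": "servo_tool", "kwargs": {
  "rows": [0, 0, 0, 0, 0, 0, 0.4, 0, 0, 0, 0, 0, -1, 0, 0, 0, 0, 0, 0, -1, 0, 0, 0, 0, 0, 0, -1, 0, 0, 0, 0, 0, 0, -30, 0, 0, 0, 0, 0, 0, -80, 0, 0, 0, 0, 0, 0, -110, 0, 0, 0, 0, 0, 0, -110, 0]
}}

```text
t: 16.75
tcp_pos: [0.5982, 0.0851, 0.2469]
tool_rot: [3.137, 0.0, 1.746]
wrist_force: [0.3, 0.4, 0.1]
width: 0.0931
```

```bash
python3 -c "
from h import *
go([.52,.14,.29],99.9)"
```

```text
t 16.75 tcp [0.5982 0.0851 0.2469] rpy [179.76   0.   100.05] F [0.3 0.4 0.1] w 0.0931
shift mm [ 67.7 -67.3 -43.3] rot deg [0.24 0.   0.15]
```

Request:
{"fn": "servo_tool", "kwargs": {
  "rows": [0, 0, 0, 25, -25, -20, 0, 0, 0, 0, 55, -55, -40, 0, 0, 0, 0, 68, -67, -43, 0, 0, 0, 0, 68, -67, -43, 0, 0, 0, 0, 68, -67, -43, 0]
}}

```text
t: 17.38
tcp_pos: [0.5203, 0.1392, 0.2867]
tool_rot: [-3.141, 0.0, 1.745]
wrist_force: [0.4, -0.9, -0.5]
width: 0.0926
```

```bash
python3 -c "
from h import *
snap('wrist','w5')
im,d=load('w5');s=np.load('pics/w5.npz');P=cloud('wrist',d,s)
Q=P[(P[...,2]>.05)&(P[...,2]<.085)&(abs(P[...,0]-.597)<.04)&(abs(P[...,1]-.083)<.04)];t=Q[Q[:,2]>.068]
print('capA',len(Q),np.percentile(Q[:,2],[50,90,98]),cv2.minEnclosingCircle(t[:,:2].astype(np.float32)*1000))
A=np.c_[t[:,:2],np.ones(len(t))];print('slope',np.linalg.lstsq(A,t[:,2],rcond=None)[0])
q=P[(P[...,2]>.026)&(P[...,2]<.036)&(abs(P[...,0]-.4495)<.04)&(abs(P[...,1]-.186)<.04)];print(len(q),cv2.minEnclosingCircle(q[:,:2].astype(np.float32)*1000),np.median(q[:,2]))
go([.45,.186,.09],99.9)"
```

```text
capA 2462 [0.07402137 0.07534425 0.07595812] ((597.1796875, 83.73953247070312), 25.298166275024414)
slope [ 0.01225614 -0.01517636  0.06811553]
2483 ((447.8144226074219, 187.50440979003906), 25.154857635498047) 0.030353846465698275
t 17.43 tcp [0.5203 0.1391 0.2867] rpy [-1.7994e+02  2.0000e-02  9.9980e+01] F [ 0.1 -0.7 -0.1] w 0.093
shift mm [ 58.4 -61.  196.8] rot deg [-0.06  0.02  0.08]
```

View pics/w5.png

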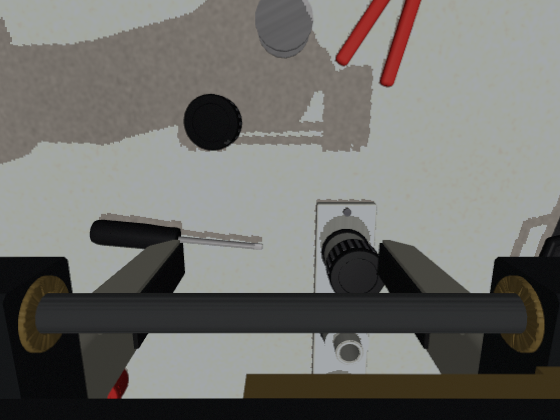

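Cap A is home: top 0.074, level, 1 mm from the axis. Cap B is at (448,187) mm with the finger paths clear. Picking it up.

Request:
{"fn": "servo_tool", "kwargs": {
  "rows": [0, 0, 0, 30, -31, 20, 0, 0, 0, 0, 59.5, -62, 60, 0, 0, 0, 0, 59.5, -62, 110, 0, 0, 0, 0, 59.5, -62, 160, 0, 0, 0, 0, 59.5, -62, 187, 0, 0, 0, 0, 59.5, -62, 195, 0, 0, 0, 0, 59.5, -62, 195, 0, 0, 0, 0, 59.5, -62, 195, 0]
}}

```text
t: 18.42
tcp_pos: [0.4486, 0.1879, 0.0936]
tool_rot: [3.14, -0.0, 1.746]
wrist_force: [-0.0, -1.3, 0.7]
width: 0.093
```

Request:
{"fn": "servo_tool", "kwargs": {
  "rows": [0, 0, 0, 0, 0, 0, 1, 0, 0, 0, 0, 0, 0, 1, 0, 0, 0, 0, 0, 0, 1, 0, 0, 0, 0, 0, 0, 1, 0, 0, 0, 0, 0, 0, 1]
}}

```text
t: 19.05
tcp_pos: [0.448, 0.1879, 0.0927]
tool_rot: [-3.142, 0.0, 1.747]
wrist_force: [-0.9, 0.1, 1.5]
width: 0.0492
```

Request:
{"fn": "servo_tool", "kwargs": {
  "rows": [0, 0, 0, 0, 0, -20, 1, 0, 0, 0, 0, 0, -60, 1, 0, 0, 0, 0, 0, -110, 1, 0, 0, 0, 0, 0, -120, 1, 0, 0, 0, 0, 0, -120, 1]
}}

```text
t: 19.68
tcp_pos: [0.4482, 0.1876, 0.2129]
tool_rot: [3.14, -0.0, 1.746]
wrist_force: [0.5, 0.1, -1.0]
width: 0.0494
```

```bash
python3 -c "
from h import *
go([.6117,.000,.170],99.9)
go([.626,-.0840,.170],99.9)"
```

```text
t 19.68 tcp [0.4482 0.1876 0.2129] rpy [ 1.7993e+02 -1.0000e-02  1.0003e+02] F [ 0.5  0.1 -1. ] w 0.0494
shift mm [-213.2  128.2   43.1] rot deg [ 0.07 -0.01  0.13]
t 19.68 tcp [0.4482 0.1876 0.2129] rpy [ 1.7993e+02 -1.0000e-02  1.0003e+02] F [ 0.5  0.1 -1. ] w 0.0494
shift mm [-298.4  127.7   43.1] rot deg [ 0.07 -0.01  0.13]
```

Request:
{"fn": "servo_tool", "kwargs": {
  "rows": [0, 0, 0, -25, 15, 0, 1, 0, 0, 0, -75, 45, 0, 1, 0, 0, 0, -125, 75, 0, 1, 0, 0, 0, -175, 105, 5, 1, 0, 0, 0, -205, 123, 15, 1, 0, 0, 0, -213.5, 128, 30, 1, 0, 0, 0, -213.5, 128, 43, 1, 0, 0, 0, -213.5, 128, 43, 1]
}}

```text
t: 20.68
tcp_pos: [0.6098, 0.0019, 0.168]
tool_rot: [-3.138, -0.001, 1.749]
wrist_force: [0.0, 0.7, -0.4]
width: 0.0493
```

```bash
python3 -c "
from h import *
go([.6115,-.0005,.1526],99.9)"
```

```text
t 20.68 tcp [0.6098 0.0019 0.168 ] rpy [-1.7981e+02 -6.0000e-02  1.0023e+02] F [ 0.   0.7 -0.4] w 0.0493
shift mm [-2.7  1.3 15.4] rot deg [-0.19 -0.06  0.33]
```

Request:
{"fn": "servo_tool", "kwargs": {
  "rows": [0, 0, 0, 0, 0, 6, 1, 0, 0, 0, 0, 0, 12, 1, 0, 0, 0, 0, 0, 12, 1, 0, 0, 0, 0, 0, 12, 1]
}}

```text
t: 21.18
tcp_pos: [0.6114, 0.0002, 0.1579]
tool_rot: [3.141, 0.0, 1.747]
wrist_force: [0.1, -0.1, -0.1]
width: 0.0492
```

Request:
{"fn": "servo_tool", "kwargs": {
  "rows": [0, 0, 0, -0.5, 0, 3, 1, 0, 0, 0, -0.5, 0, 5, 1, 0, 0, 0, -0.5, 0, 7, 1, 0, 0, 0, -0.5, 0, 7, 1]
}}

```text
t: 21.68
tcp_pos: [0.6114, -0.0004, 0.1505]
tool_rot: [-3.141, -0.0, 1.747]
wrist_force: [0.3, 0.1, 0.1]
width: 0.0493
```

Request:
{"fn": "servo_tool", "kwargs": {
  "rows": [0, 0, 0, 0, 0, 1, 1, 0, 0, 0, 0, 0, 2, 1, 0, 0, 0, 0, 0, 3, 1, 0, 0, 0, 0, 0, 3, 1]
}}

```text
t: 22.18
tcp_pos: [0.6115, -0.0004, 0.1476]
tool_rot: [-3.141, 0.0, 1.747]
wrist_force: [-0.0, -0.4, -1.0]
width: 0.0493
```

Request:
{"fn": "servo_tool", "kwargs": {
  "rows": [0, 0, 0, 0, 0, 1, 1, 0, 0, 0, 0, 0, 2, 1, 0, 0, 0, 0, 0, 3, 1, 0, 0, 0, 0, 0, 3, 1]
}}

```text
t: 22.68
tcp_pos: [0.6115, -0.0003, 0.1465]
tool_rot: [3.141, 0.001, 1.747]
wrist_force: [-5.0, -1.0, 19.7]
width: 0.0494
```

Request:
{"fn": "servo_tool", "kwargs": {
  "rows": [0, 0, 0, 0, 0, 1, 1, 0, 0, 0, 0, 0, 1, 1]
}}

```text
t: 22.92
tcp_pos: [0.6115, -0.0003, 0.1464]
tool_rot: [3.14, 0.002, 1.747]
wrist_force: [-7.3, -0.4, 30.0]
width: 0.0491
```

It stopped hard at exactly the plug-on-rim height (TCP 0.1465, 30 N), so this is not its tube. It must be the 38 mm tube on the right. Lifting and moving there.

Request:
{"fn": "servo_tool", "kwargs": {
  "rows": [0, 0, 0, 0, 0, -5, 1, 0, 0, 0, 0, 0, -20, 1, 0, 0, 0, 0, 0, -35, 1, 0, 0, 0, 0, 0, -35, 1]
}}

```text
t: 23.42
tcp_pos: [0.6121, -0.0004, 0.1802]
tool_rot: [3.139, 0.0, 1.746]
wrist_force: [0.5, 0.1, -1.1]
width: 0.0492
```

```bash
python3 -c "
from h import *
go([.626,-.0847,.170],99.9)
snap('wrist','w6')"
```

```text
t 23.43 tcp [ 6.121e-01 -4.000e-04  1.802e-01] rpy [1.7986e+02 1.0000e-02 1.0006e+02] F [ 0.5  0.1 -1.1] w 0.0492
shift mm [-85.5  -1.1  10.2] rot deg [0.14 0.01 0.16]
```

View pics/w6.png

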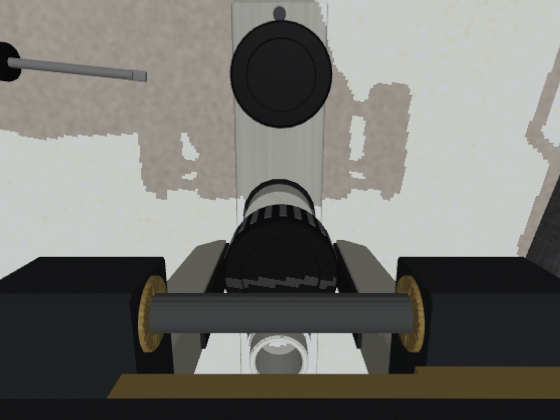

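Cap B is still level in the jaws at about (280,260), and cap A is seated at (280,75). Moving to the right tube.

Request:
{"fn": "servo_tool", "kwargs": {
  "rows": [0, 0, 0, -20, 0, 0, 1, 0, 0, 0, -50, 0, 0, 1, 0, 0, 0, -78, -0.5, 3, 1, 0, 0, 0, -85, -0.5, 10, 1, 0, 0, 0, -85, -0.5, 15, 1, 0, 0, 0, -85, -0.5, 22, 1, 0, 0, 0, -85, -0.5, 22, 1, 0, 0, 0, -85, -0.5, 22, 1]
}}

```text
t: 24.48
tcp_pos: [0.6259, -0.0834, 0.1568]
tool_rot: [-3.142, -0.0, 1.748]
wrist_force: [-0.3, -1.0, 0.3]
width: 0.0496
```

```bash
python3 -c "
from h import *
go([.626,-.0847,.1505],99.9)"
```

```text
t 24.48 tcp [ 0.6259 -0.0834  0.1568] rpy [-1.8000e+02 -1.0000e-02  1.0014e+02] F [-0.3 -1.   0.3] w 0.0496
shift mm [-1.3 -0.1  6.3] rot deg [-0.   -0.01  0.24]
```

Request:
{"fn": "servo_tool", "kwargs": {
  "rows": [0, 0, 0, -0.8, 0, 3, 1, 0, 0, 0, -0.8, 0, 5, 1, 0, 0, 0, -0.8, 0, 7, 1, 0, 0, 0, -0.8, 0, 7, 1]
}}

```text
t: 24.98
tcp_pos: [0.6259, -0.085, 0.1495]
tool_rot: [-3.141, -0.0, 1.747]
wrist_force: [0.4, -0.0, -0.3]
width: 0.0492
```

Request:
{"fn": "servo_tool", "kwargs": {
  "rows": [0, 0, 0, 0, 0, 2, 1, 0, 0, 0, 0, 0, 4, 1, 0, 0, 0, 0, 0, 5, 1, 0, 0, 0, 0, 0, 5, 1]
}}

```text
t: 25.48
tcp_pos: [0.6259, -0.085, 0.1446]
tool_rot: [-3.141, -0.0, 1.747]
wrist_force: [0.4, -1.0, -0.7]
width: 0.0495
```

Already past the plug height without force; continuing.

Request:
{"fn": "servo_tool", "kwargs": {
  "rows": [0, 0, 0, 0, 0, 2, 1, 0, 0, 0, 0, 0, 4, 1, 0, 0, 0, 0, 0, 5, 1, 0, 0, 0, 0, 0, 6, 1, 0, 0, 0, 0, 0, 6, 1]
}}

```text
t: 26.1
tcp_pos: [0.6259, -0.0849, 0.1386]
tool_rot: [-3.141, -0.0, 1.747]
wrist_force: [-0.1, 0.3, -0.2]
width: 0.0494
```

Request:
{"fn": "servo_tool", "kwargs": {
  "rows": [0, 0, 0, 0, 0, 1, 1, 0, 0, 0, 0, 0, 2, 1, 0, 0, 0, 0, 0, 3, 1, 0, 0, 0, 0, 0, 3.5, 1, 0, 0, 0, 0, 0, 3.5, 1]
}}

```text
t: 26.72
tcp_pos: [0.6261, -0.0853, 0.136]
tool_rot: [3.141, 0.001, 1.746]
wrist_force: [-1.6, -1.3, 8.6]
width: 0.0491
```

Contact at 0.136 against 0.1366 expected, so it is home. Releasing and backing off.

Request:
{"fn": "servo_tool", "kwargs": {
  "rows": [0, 0, 0, 0, 0, 0, 0.4, 0, 0, 0, 0, 0, -1, 0, 0, 0, 0, 0, 0, -1, 0, 0, 0, 0, 0, 0, -1, 0, 0, 0, 0, 0, 0, -30, 0, 0, 0, 0, 0, 0, -80, 0, 0, 0, 0, 0, 0, -130, 0, 0, 0, 0, 0, 0, -160, 0]
}}

```text
t: 27.72
tcp_pos: [0.6264, -0.0848, 0.2978]
tool_rot: [3.139, 0.001, 1.747]
wrist_force: [0.1, 0.1, -0.3]
width: 0.0933
```

Request:
{"fn": "servo_tool", "kwargs": {
  "rows": [0, 0, 0, 30, -40, 0, 0, 0, 0, 0, 60, -70, 0, 0, 0, 0, 0, 80, -70, 0, 0, 0, 0, 0, 80, -70, 0, 0, 0, 0, 0, 80, -70, 0, 0]
}}

```text
t: 28.35
tcp_pos: [0.5441, -0.019, 0.295]
tool_rot: [3.141, 0.0, 1.746]
wrist_force: [-0.7, 0.8, -0.5]
width: 0.0932
```

```bash
python3 -c "
from h import *
im0,_=load('side0')
for n,f in(('wrist','w7'),('scene','c7'),('side','s7')):
  s,im,d=snap(n,f);P=cloud(n,d,s)
  for x,y in((.597,.083),(.626,-.085)):
    t=P[(P[...,2]>.068)&(P[...,2]<.085)&(abs(P[...,0]-x)<.035)&(abs(P[...,1]-y)<.035)]
    if len(t)>50:
      print(n,len(t),np.median(t[:,2]).round(4),cv2.minEnclosingCircle(t[:,:2].astype(np.float32)*1000),np.linalg.lstsq(np.c_[t[:,:2],np.ones(len(t))],t[:,2],rcond=None)[0][:2].round(3))
print(bot.observe()['wrist_force'],bot.observe()['t'])
"
```

```text
wrist 3387 0.0744 ((597.2244262695312, 82.95123291015625), 25.157583236694336) [0.008 0.007]
wrist 1648 0.074 ((625.7493896484375, -85.0392837524414), 25.186243057250977) [0.011 0.008]
scene 286 0.0734 ((599.176513671875, 81.95338439941406), 25.33887481689453) [-0.01   0.001]
scene 282 0.0732 ((628.4464721679688, -86.36540985107422), 25.361778259277344) [-0.011  0.02 ]
side 275 0.0734 ((597.1468505859375, 81.4535140991211), 26.280309677124023) [0.016 0.019]
side 360 0.074 ((626.1848754882812, -85.21064758300781), 26.143770217895508) [0.   0.05]
[ 0.95320481  0.49456885 -0.11224109] 28.5
```

View pics/w7.png

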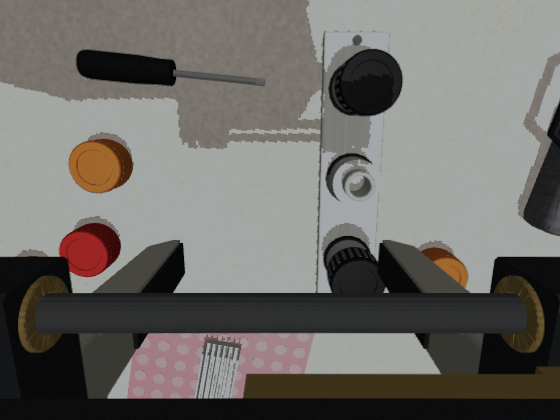

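View pics/s7.png

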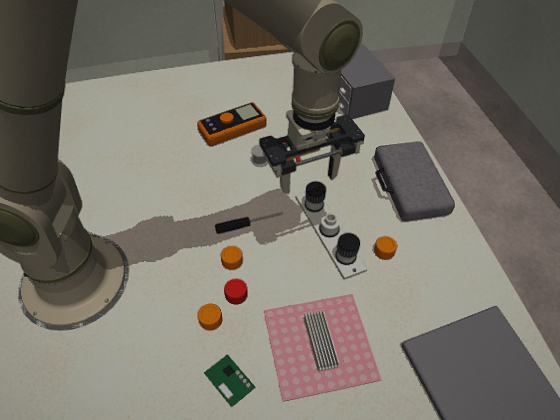

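Both caps are seated level (tops at 0.074), the middle tube is open, and the heatsink is flat on the mat at (320,340). The gripper is clear, so I'll hand in.

```bash
python3 -c "
from rig import bot
print(bot.hand_in())"
```

```text
the job is handed in; nothing more can be done
None
```

I handed the job in at about 28.5 s. The heatsink is on the mat and both caps are on the tubes they fit. `hand_in()` gives no verdict, so the results below come from my own checks.

- **Heatsink:** I lifted it off the tubes, set it back once to regrip higher because the fingertips would have met the mat first, and laid it on the mat. Its top measured about 31 mm above the bench, as expected, and its centre is within about 5 mm of the mat centre.
- **Cap 1 (the one nearer the mat):** it slid straight onto the left tube (32.5 mm) and stopped at the shoulder.
- **Cap 2:** on the middle tube (27 mm) it stopped hard with its mouth 6 mm below the rim, so I tried the right tube (38 mm), where it went down to the shoulder.
- **Middle tube:** it stays open.

**Last checks:** All three cameras put the cap tops at 73–74 mm against 74 mm when home. The wrist camera put both caps within 1 mm of their tube axes. The side camera's slope for the right cap (0.05) disagreed with the other two (about 0.02 or less), though it is still under the 0.08 limit. The scene camera's positions differed from the wrist camera's by 2–3 mm. I judged the other objects undisturbed by looking at the last side picture; I didn't measure them. The spool and pliers were partly hidden behind the arm there.

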